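# Shut the bead kiln past its ratchet

### The arm

A 7-joint arm with a two-finger parallel gripper is mounted at the origin on the work surface. World frame = base frame: x ahead of the robot, y to its left, z up, the work surface at z = 0. Lengths are in m, angles in rad, forces in N, time in s.
With the tool pointing down it reaches from about 0.4 to 0.85 m from the base axis. Payload 4.5 kg.
Tool frame: the origin (TCP) lies midway between the tips of the shut fingers; the grasp point (between the pads) lies 19 mm behind it; z points along the fingers, y is the direction in which the jaws open and shut (so a half turn about z gives the same grasp; the last joint's range is limited). The gripper opens to 88 mm and grips with 3 to 60 N. Pads are 18 mm wide; open, the fingers measure 123 mm over their backs; the gripper's body (75 mm by 187 mm) begins 45 mm behind the grasp point.
Start: joints at [1.362, 0.689, -0.195, 1.565, 0.157, 0.902, -0.215], TCP at [0.15, -0.607, 0.239] pointing down, gripper open.
Joint ranges: [-3.01, 3.01], [-0.46, 2.08], [-1.47, 1.51], [0.13, 2.56], [-1, 4.14], [0.04, 2.09], [-2.66, 2.66]. Speed limits (rad/s): [2.57, 2.57, 3.14, 3.14, 3.14, 3.14, 3.14].

### API

Orientations are given as a unit quaternion [x, y, z, w].
In Python, from plant import sensors, optics, finish_job gives the robot as it stands. The module is installed in compiled form; this text tells all that it offers.
- The arm moves only by the tool carry_out, never from a script. Its argument "rows" is a list of rows, each an object with "claw": the opening, from 0 (shut) to 1 (fully open); "dp": the shift along the tool's x, y, z in cm, a list of three; "delta_rot": the turn, a rotation vector about the tool's x, y, z in rad, a list of three. In form: [{"claw": claw, "dp": [dx, dy, dz], "delta_rot": [rx, ry, rz]}, ...]. A call has exactly 5 rows; each row is the pose to reach, as a shift and turn from the pose measured when the call began, along the tool's axes at that moment; what a row does not reach only later rows make up. A row lasts 1/10 s, in which the tool goes at most 50 mm and 8.59 degrees, less where a joint would pass 70% of its speed; a pose out of reach is approached as far as the arm can. A call with a gripper value outside its range is refused whole. The fingers move at their own pace and stop on an object; "force" is the grip in N (left out, the last holds). Time passes only in rows, so rows that repeat a pose let the fingers close, or fill a call up. It gives the time, the measured TCP pose, the force and the opening at its end, in the units of the state.
- sensors.get_state(): the state, without advancing time (a new reading comes with each control period).
- optics.snapshot(name): name is "side" or "top"; returns a dict with "pixels" (480x640x3 uint8, blue, green, red), "intrinsics" (3x3 intrinsics, pixels), "k1" (the pictures are not rectified: a ray, as slopes to the right and down, at radius r is drawn at 1 + k1 r^2 times it, then the intrinsics apply), "rvec" (rotation vector, rad) and "tvec" (3), from world to camera coordinates, as OpenCV has them. Camera axes: x right, y down, z forward; pixel columns grow to the right and rows downward; lengths in m; the calibration is good to about 2 mm. A picture is of the moment at which its call begins. There is no depth.
- finish_job(): hands the job in, once; it reports no verdict.
The state is a dict: "clock": time; "q": joint angles; "qd": joint speeds; "joint_torque": joint torques, N m; "tool_pos": TCP position; "eef_rot": TCP orientation; "contact_force": force on the tool from outside, world axes, zero at the start; "moment": the same for the moment, N m; "opening": opening from 0.0 (shut) to 1.0 (fully open).
Only numpy, scipy, OpenCV 4.12 (cv2) and the standard library are available. Lean on these libraries where they do the work, as an engineer would, in place of code of your own. Each camera call takes 0.05 s, during which the arm holds its last target.

### The job

Shut the bead kiln: first, with the lid still up, press down the ratchet's release pad at the kiln's side until the pawl is well clear of the teeth, then push the lid's front down past the teeth until it is fully shut. Only press and push: do not lift the lid, and leave everything else on the bench where it is.

Things in the scene. Friction and masses are not known exactly. Their poses are not given: they have to be found in the camera images.
- kiln: Bead kiln fixed to the bench: aluminium box 226 x 226 x 130 mm, white lining, grey controller on its +y side (to y = 163 mm). Origin: centre of its underside on the bench; z up; its front (lid's free edge and tab) faces its -x; yaw varies. Lid hinge line: along y through x = 100, z = 140 mm. Pawl pivot: along y through x = 0, z = 75 mm. Toothed quadrant on the lid's -y side at y = -120 mm.
- lid (a joint): Opening angle of the lid, rad: 0 = fully shut (level, at its stop), larger = front edge higher; starts 0.57 to 0.80. Slab 200 long x 210 wide x 20 mm, 0.6 kg, stiff hinge: stays where left, 1 to 4 N at the tab pushes it down. With the pawl engaged it cannot go below about 0.55 (first tooth; others at 0.37, 0.19), so push it only once the pawl is free.
- tab_top (a point): Centre of the top face of the flat wooden tab at the middle of the lid's front edge; tab 44 mm long outwards, 70 wide, 14 thick. Turns with the lid: x inwards to the hinge, z out of the top face. At lid angle a it lies in the kiln's frame at x = 100 - 222 cos a + 19 sin a, y = 0, z = 140 + 222 sin a + 19 cos a (mm): it moves down and to the front as the lid shuts, ending at z = 159.
- pawl (a joint): Angle of the ratchet pawl, rad: 0 = engaged in the teeth, 0.42 = pad fully down (its stop). Above 0.22 its nose is clear of the teeth. Stiff pivot without spring: stays where it is left. Starts at 0 to 0.03.
- pad_top (a point): Centre of the top face of the pawl's black release pad (46 x 44 x 8 mm) on a steel crank beside the kiln's -y side, 75 mm outside the lid's edge. In the kiln's frame: x = -89, y = -180, z = 111 mm when engaged; x = -96, y = -180, z = 71 mm when fully down. Press it straight down with 3 to 5 N, 40 mm travel; its face tilts 0.2 rad either way.
- marver: Bystander: loose brass marver block 70 x 45 x 22 mm lying in front of the kiln; origin at its underside.
- frit_jar: Bystander: amber glass jar with a steel cap, 48 mm across, 65 mm high, standing near the release pad; origin at its underside.
- mug: Bystander: white mug, 76 mm across, 90 mm high; origin at its underside.
- bead_tray: Bystander: white divided tray 150 x 100 x 25 mm; origin at its underside.
- paddle: Bystander: graphite paddle with a wooden handle, 220 mm long, lying flat; origin at its underside.
- brush: Bystander: a hand brush lying flat; origin at its underside.
- spool: Bystander: wooden spool 60 mm across, 40 mm high; origin at its underside.

How it is judged:
On the way, in this order (a step that is already met when the one before it is completed fails the run):
1. the release pad is pressed and the pawl is clear of the teeth while the lid is still up (value of joint pawl above 0.22 rad and value of joint lid above 0.45 rad), for 0.2 s.
2. the lid is pushed down fully shut (value of joint lid below 0.04 rad), for 0.2 s.
At the end, for the whole second after the job is handed in: The lid is shut to within 0.04 rad (9 mm at the tab) and at rest, after the pawl was pressed clear of the teeth with the lid still up (value of joint lid below 0.04 rad and velocity of joint lid between -0.05 and 0.05 rad/s); the robot touches nothing.
It fails at once if the lid is lifted (over 0.87 rad; it starts at 0.80 at most) (value of joint lid above 0.87 rad).
It fails at once if a bystander is moved by more than 30 mm or lifted (distance of any of marver, frit_jar, mug, bead_tray, paddle, brush, spool from where it was at the start of the episode above 0.03 m).
It also fails if it takes over 40 s, if anything falls off the work surface, if the arm or the gripper's body presses on something with over 40 N, if the wrist force passes 120 N, or if a joint passes its speed limit or range.

## Working session

There is one attempt and no reset: what is moved stays moved. The work goes in short steps, Python scripts to look and compute and a tool call to move; the robot and the scene stay as the last step left them, time stands still between calls to the robot, and variables do not carry over. Pictures are saved under pics/ and viewed, and the job is handed in when it is done.

Besides the shell and the picture viewer there is one more tool, called after "Request:" as a command line: name --argument value ..., lists and objects as JSON in quotes. carry_out: Moves the arm, as the interface text tells. Its arguments: {"type":"object","properties":{"rows":{"type":"array"},"force":{"type":"number"}},"required":["rows"]}

```bash
mkdir -p pics; cat > h.py <<'E'
import numpy as np, cv2
from scipy.spatial.transform import Rotation as R
from plant import sensors, optics
def dist(c): return np.array([c['k1'],0,0,0,0],float)
def proj(c,P):
    return cv2.projectPoints(np.array(P,float).reshape(-1,1,3),np.array(c['rvec'],float),np.array(c['tvec'],float),np.array(c['intrinsics'],float),dist(c))[0].reshape(-1,2)
def ray(c,uv):
    p=cv2.undistortPoints(np.array(uv,float).reshape(-1,1,2),np.array(c['intrinsics'],float),dist(c)).reshape(-1,2)
    Rm=cv2.Rodrigues(np.array(c['rvec'],float))[0]; t=np.array(c['tvec'],float).ravel()
    d=np.c_[p,np.ones(len(p))]@Rm; return -Rm.T@t, d/np.linalg.norm(d,axis=1)[:,None]
def atz(c,uv,z):
    o,d=ray(c,uv); return o+d*((z-o[2])/d[:,2])[:,None]
def tri(c1,a,c2,b):
    o1,d1=ray(c1,a);o2,d2=ray(c2,b);out=[]
    for x,y in zip(d1,d2):
        s=np.linalg.lstsq(np.c_[x,-y],o2-o1,rcond=None)[0]
        p=o1+s[0]*x;q=o2+s[1]*y; out.append(np.r_[(p+q)/2,np.linalg.norm(p-q)])
    return np.array(out)
E
python3 - <<'E'
from h import *
import pickle
d={}
for n in("side","top"):
    c=optics.snapshot(n);d[n]=c;cv2.imwrite(f"pics/{n}0.png",c["pixels"]);print(n,ray(c,[[320,240]]),c['k1'])
pickle.dump(d,open('c0.pkl','wb'))
print(sensors.get_state())
E
```

```text
side (array([ 0.29222315, -0.95422016,  1.32675264]), array([[ 0.18516371,  0.610478  , -0.77008507]])) -0.18542592492866183
top (array([ 0.290087  , -0.03517164,  1.49357188]), array([[ 0.19386334, -0.00523138, -0.9810146 ]])) 0.0348316775368716
{'clock': 0.1, 'q': array([ 1.36179157,  0.68988907, -0.19453596,  1.56619493,  0.15731683,
        0.90252068, -0.21511323]), 'qd': array([-0.0012802 , -0.00080167,  0.00051883, -0.00292206, -0.00012885,
       -0.00026127, -0.00103651]), 'joint_torque': array([-2.98488325e-03, -5.28501606e+01, -1.27119239e+00, -1.53837276e+01,
       -5.24843065e-02,  1.98900794e-03,  5.19025718e-05]), 'tool_pos': array([ 0.15009567, -0.60614256,  0.23800956]), 'eef_rot': array([ 9.92634594e-01,  1.21144162e-01, -1.59019890e-04, -7.93480860e-04]), 'contact_force': array([0.15531258, 0.48998125, 0.49784339]), 'moment': array([-0.02226619, -0.0607849 , -0.02780326]), 'opening': 0.9960634047757377}
```

View pics/side0.png

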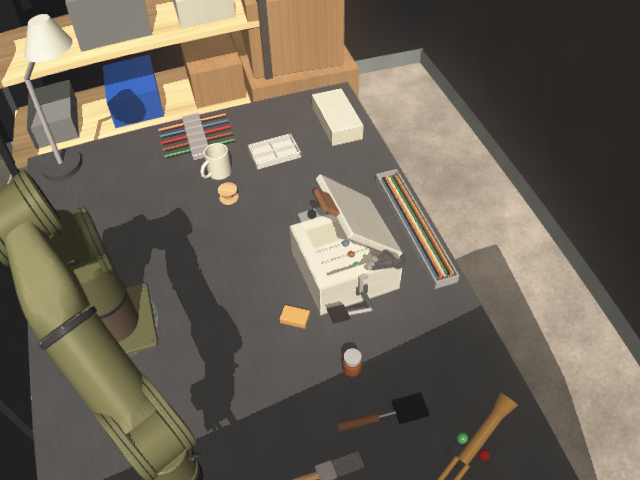

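View pics/top0.png

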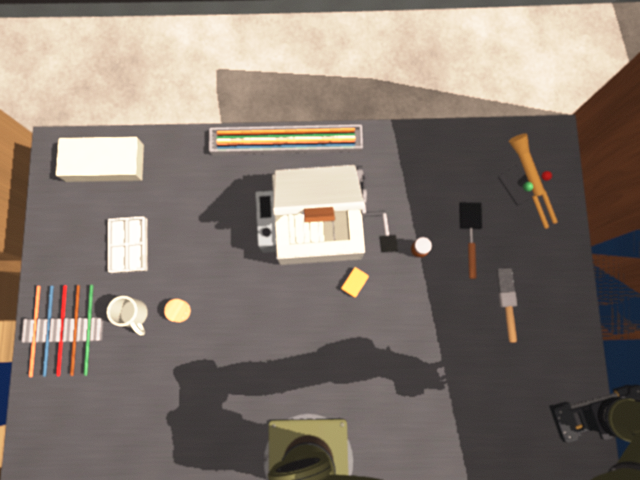

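```bash
python3 - <<'E'
import pickle,cv2
d=pickle.load(open('c0.pkl','rb'))
s=d['side']['pixels'][165:385,270:470];t=d['top']['pixels'][155:305,240:440]
cv2.imwrite('pics/sc.png',cv2.resize(s[:,:],None,fx=2.7*1.0,fy=2.7,interpolation=cv2.INTER_CUBIC))
cv2.imwrite('pics/tc.png',cv2.resize(t,None,fx=4,fy=4,interpolation=cv2.INTER_CUBIC))
E
```

```text
(no output)
```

View pics/sc.png

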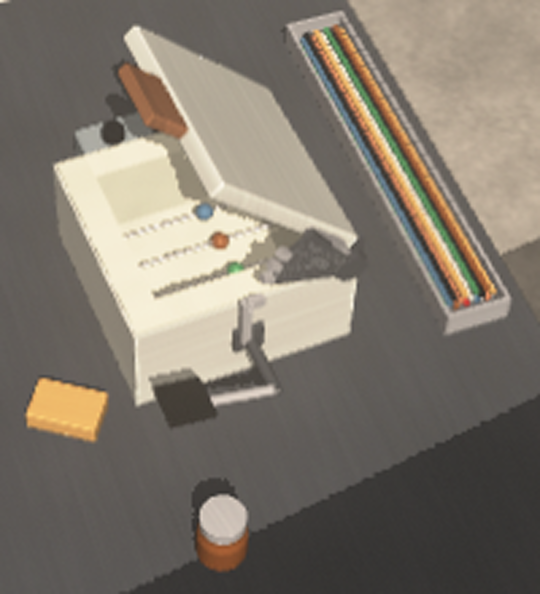

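View pics/tc.png

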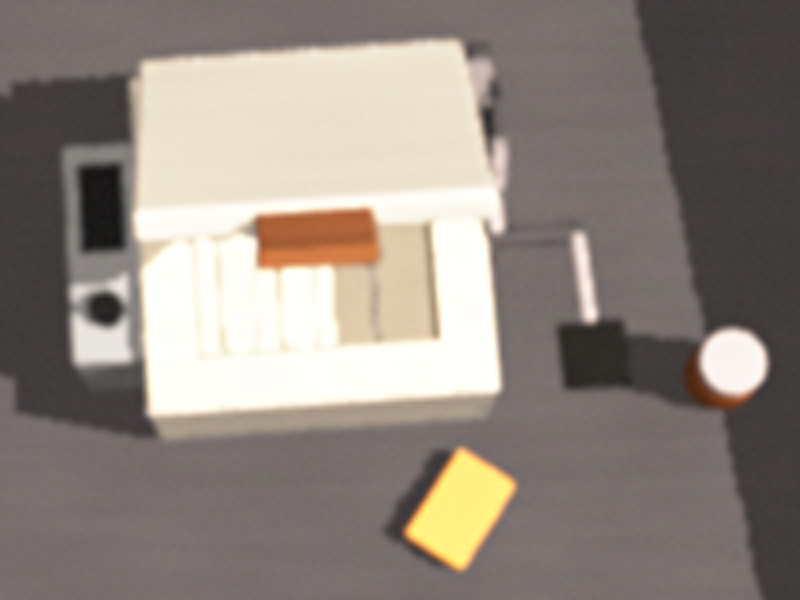

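```bash
python3 - <<'E'
import pickle,cv2
import numpy as np
d=pickle.load(open('c0.pkl','rb'))
s=d['side']['pixels'][180:240,300:360];t=d['top']['pixels'][195:235,295:345]
a=cv2.resize(s,(600,600),interpolation=cv2.INTER_CUBIC);cv2.imwrite('pics/s2.png',a)
cv2.imwrite('pics/t2.png',cv2.resize(t,(750,600),interpolation=cv2.INTER_CUBIC))
s=d['side']['pixels'][290:330,315:375]
cv2.imwrite('pics/s3.png',cv2.resize(s,(780,520),interpolation=cv2.INTER_CUBIC))
from h import *
S=d['side'];T=d['top']
sc=lambda p:[270+p[0]/2.7-.3,165+p[1]/2.7-.3]
tc=lambda p:[240+p[0]/4-.4,155+p[1]/4-.4]
n=['boxFL','boxFR','pad','lidFL','lidFR','hingeR','hingeL']
sp=[(55,167),(133,335),(184,396),(137,28),(222,190),(357,243),(272,97)]
tp=[(147,415),(499,390),(595,354),(136,212),(495,188),(463,40),(140,62)]
for k,r in zip(n,tri(S,[sc(p) for p in sp],T,[tc(p) for p in tp])):print(k,r.round(4))
E
```

```text
boxFL [0.5179 0.0718 0.1216 0.0056]
boxFR [ 0.5261 -0.1557  0.1353  0.0035]
pad [ 0.5521 -0.2209  0.1161  0.0038]
lidFL [0.6069 0.0641 0.2924 0.0013]
lidFR [ 0.615  -0.1438  0.292   0.0018]
hingeR [ 7.529e-01 -1.389e-01  1.562e-01  4.000e-04]
hingeL [0.75   0.0734 0.1404 0.0031]
```

View pics/s2.png

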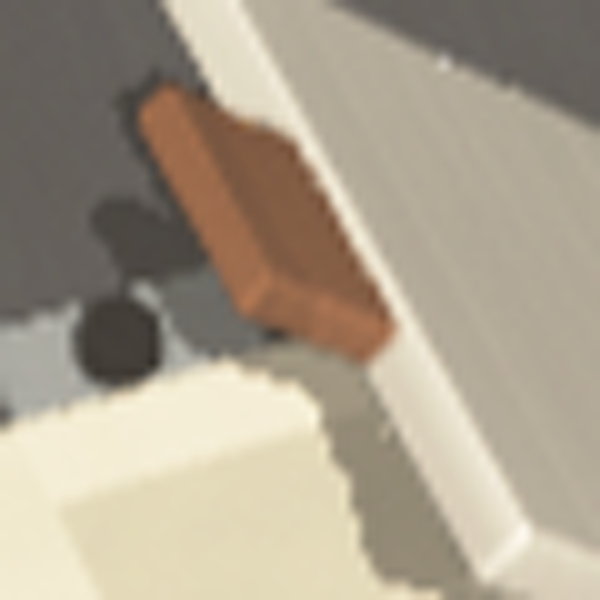

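View pics/t2.png

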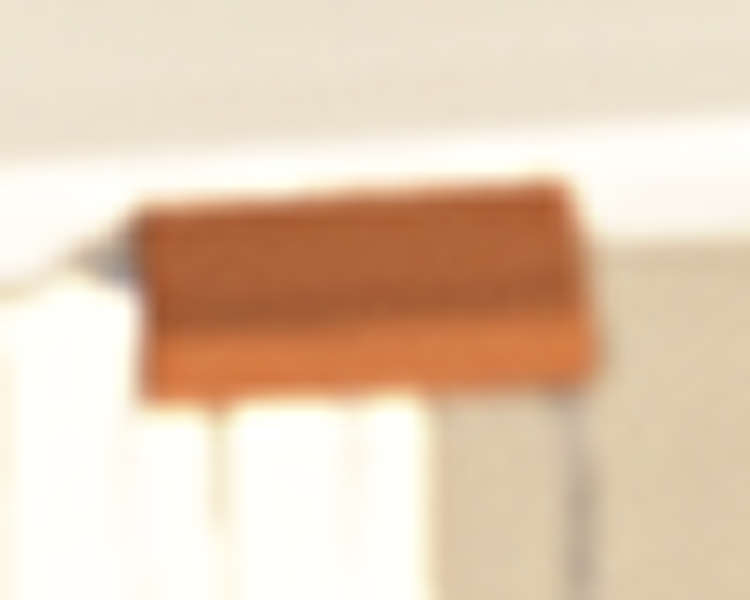

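View pics/s3.png

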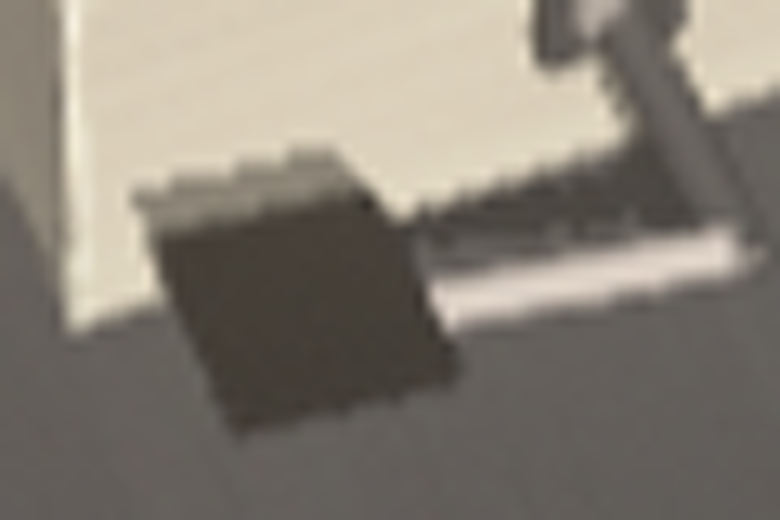

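```bash
python3 - <<'E'
import pickle
from h import *
from scipy.optimize import least_squares
d=pickle.load(open('c0.pkl','rb'));S=d['side'];T=d['top']
sc=lambda p:[270+p[0]/2.7-.3,165+p[1]/2.7-.3]
tc=lambda p:[240+p[0]/4-.4,155+p[1]/4-.4]
s2=lambda p:[300+p[0]/10-.5,180+p[1]/10-.5]
t2=lambda p:[295+p[0]/15-.5,195+p[1]/15-.5]
s3=lambda p:[315+p[0]/13-.5,290+p[1]/13-.5]
sp=[sc((55,167)),sc((133,335)),s3((303,310)),s2((180,90)),s2((268,275)),s2((395,325)),s2((295,135))]
tp=[tc((147,415)),tc((499,390)),tc((595,354)),t2((150,330)),t2((590,312)),t2((570,185)),t2((145,210))]
print(tri(S,sp,T,tp).round(4))
def pts(p):
    x,y,w,a=p[:4]
    P=[[-113,113,130],[-113,-113,130],[-89,-180,111]]
    for r,yy in((244,35),(244,-35),(200,-35),(200,35)):
        P.append([100-r*np.cos(a)+19*np.sin(a),yy,140+r*np.sin(a)+19*np.cos(a)])
    P=np.array(P)/1000
    return P@R.from_euler('z',w).as_matrix().T+[x,y,0]
f=lambda p:np.r_[proj(S,pts(p))-sp,proj(T,pts(p))-tp].ravel()
r=least_squares(f,[.63,-.04,0,.7],loss='soft_l1');print(r.x,f(r.x).reshape(2,7,2).round(1))
print(pts(r.x).round(4)); 
tt=pts(r.x)[3:].mean(0);print('tab',tt)
# bystanders
print('jar cap', tri(S,[sc((223,520))],T,[tc((734,360))]))
print('marver', atz(T,[tc(p) for p in((462,448),(517,485),(462,570),(405,532))],.022))
np.save('fit.npy',r.x)
E
```

```text
[[ 5.179e-01  7.180e-02  1.216e-01  5.600e-03]
 [ 5.261e-01 -1.557e-01  1.353e-01  3.500e-03]
 [ 5.526e-01 -2.218e-01  1.089e-01  2.000e-03]
 [ 5.764e-01 -7.800e-03  3.241e-01  1.300e-03]
 [ 5.765e-01 -7.360e-02  3.271e-01  5.000e-04]
 [ 6.061e-01 -7.220e-02  2.970e-01  4.400e-03]
 [ 6.035e-01 -6.800e-03  2.978e-01  4.700e-03]]
[ 0.63396694 -0.03806196  0.04240646  0.78827489] [[[-1.6 -1.1]
  [-0.7  1.5]
  [-0.4 -0.4]
  [-1.6 -1. ]
  [ 0.3  0.8]
  [ 0.2  1.3]
  [-0.7  0.2]]

 [[ 0.4 -1. ]
  [-0.1 -0.2]
  [ 0.1 -0.6]
  [-1.   0.5]
  [ 0.9 -0.2]
  [ 0.9 -1.6]
  [-1.1 -1.3]]]
[[ 0.5163  0.07    0.13  ]
 [ 0.5259 -0.1558  0.13  ]
 [ 0.5527 -0.2217  0.111 ]
 [ 0.574  -0.0056  0.3264]
 [ 0.5769 -0.0755  0.3264]
 [ 0.6079 -0.0742  0.2952]
 [ 0.605  -0.0043  0.2952]]
tab [ 0.59095379 -0.03988709  0.31082496]
jar cap [[ 0.55508257 -0.3219571   0.06049731  0.00105163]]
marver [[ 0.50371316 -0.13856566  0.022     ]
 [ 0.4771886  -0.17554481  0.022     ]
 [ 0.41944919 -0.1356392   0.022     ]
 [ 0.44626949 -0.0974238   0.022     ]]
```

```bash
cat >> h.py <<'E'
def go(p,yaw,tilt=None):
    s=sensors.get_state();q=R.from_quat(s['eef_rot'])
    M=np.c_[[np.cos(yaw),np.sin(yaw),0],[np.sin(yaw),-np.cos(yaw),0],[0,0,-1]]
    tgt=R.from_matrix(M)
    print('t',round(s['clock'],2),'pos',s['tool_pos'].round(4),'F',s['contact_force'].round(1),'op',round(s['opening'],2))
    print('dp cm',(q.inv().apply(np.array(p)-s['tool_pos'])*100).round(2),'rot',(q.inv()*tgt).as_rotvec().round(3))
E
python3 -c "
from h import *
go([.553,-.222,.25],1.613)"
```

```text
t 0.1 pos [ 0.1501 -0.6061  0.238 ] F [0.2 0.5 0.5] op 1.0
dp cm [ 48.35 -27.6   -1.16] rot [-1.00e-03 -1.00e-03 -1.37e+00]
```

Request:
carry_out --rows '[{"claw":0,"dp":[4,-2.3,-1],"delta_rot":[0,0,-0.14]},{"claw":0,"dp":[8,-4.6,-1.2],"delta_rot":[0,0,-0.28]},{"claw":0,"dp":[12,-6.9,-1.2],"delta_rot":[0,0,-0.42]},{"claw":0,"dp":[16,-9.2,-1.2],"delta_rot":[0,0,-0.56]},{"claw":0,"dp":[20,-11.5,-1.2],"delta_rot":[0,0,-0.7]}]'

```text
clock: 0.6
tool_pos: [0.3174, -0.4449, 0.25]
eef_rot: [0.89, 0.457, 0.0, -0.001]
contact_force: [0.9, -0.1, 0.2]
opening: 0.573
```

```bash
python3 -c "
from h import *
go([.553,-.222,.22],1.613)"
```

```text
t 0.6 pos [ 0.3174 -0.4449  0.25  ] F [ 0.9 -0.1  0.2] op 0.57
dp cm [31.84  6.15  3.02] rot [-0.001 -0.002 -0.665]
```

Request:
carry_out --rows '[{"claw":0,"dp":[4.5,0.9,0],"delta_rot":[0,0,-0.14]},{"claw":0,"dp":[9,1.8,0],"delta_rot":[0,0,-0.28]},{"claw":0,"dp":[13.5,2.7,0],"delta_rot":[0,0,-0.42]},{"claw":0,"dp":[18,3.6,0],"delta_rot":[0,0,-0.55]},{"claw":0,"dp":[22,4.4,0],"delta_rot":[0,0,-0.665]}]'

```text
clock: 1.1
tool_pos: [0.4827, -0.2898, 0.25]
eef_rot: [0.69, 0.724, 0.001, -0.001]
contact_force: [0.7, -0.0, 0.8]
opening: 0.116
```

```bash
python3 -c "
from h import *
go([.551,-.222,.2],1.613)"
```

```text
t 1.1 pos [ 0.4827 -0.2898  0.25  ] F [ 0.7 -0.   0.8] op 0.12
dp cm [6.42 7.15 5.01] rot [-0.001 -0.002  0.007]
```

Request:
carry_out --rows '[{"claw":0,"dp":[3,3.5,0],"delta_rot":[0,0,0]},{"claw":0,"dp":[6.4,7.1,0],"delta_rot":[0,0,0]},{"claw":0,"dp":[6.4,7.1,3],"delta_rot":[0,0,0]},{"claw":0,"dp":[6.4,7.1,5],"delta_rot":[0,0,0]},{"claw":0,"dp":[6.4,7.1,6],"delta_rot":[0,0,0]}]'

```text
clock: 1.6
tool_pos: [0.5492, -0.2218, 0.1879]
eef_rot: [0.689, 0.724, -0.001, -0.003]
contact_force: [-0.1, -0.5, 0.2]
opening: 0.007
```

```bash
python3 - <<'E'
from h import *
a=optics.snapshot('side');b=optics.snapshot('top')
s=a['pixels'][200:370,270:430];t=b['pixels'][155:305,280:440]
cv2.imwrite('pics/v1.png',np.hstack([cv2.resize(s,(400,425),interpolation=2),cv2.resize(t,(400,425),interpolation=2)]))
go([.551,-.222,.115],1.613)
E
```

```text
t 1.7 pos [ 0.5492 -0.2224  0.1886] F [0.  0.3 0.2] op 0.0
dp cm [0.01 0.21 7.36] rot [-0.004 -0.003  0.006]
```

View pics/v1.png

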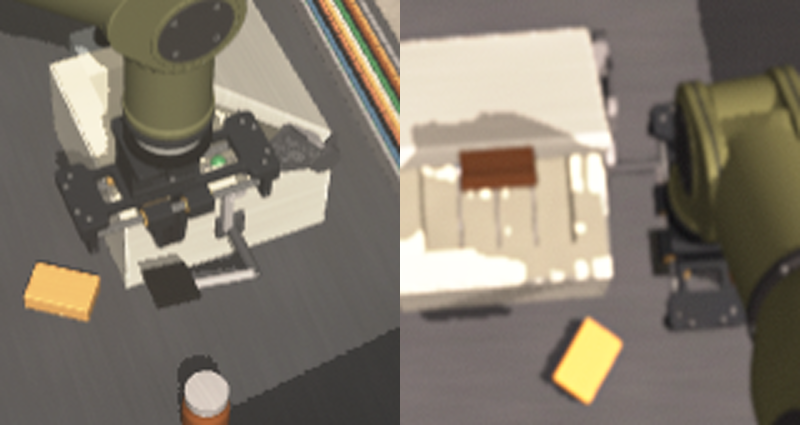

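Request:
carry_out --rows '[{"claw":0,"dp":[0,0.2,2],"delta_rot":[0,0,0]},{"claw":0,"dp":[0,0.2,4],"delta_rot":[0,0,0]},{"claw":0,"dp":[0,0.2,5.5],"delta_rot":[0,0,0]},{"claw":0,"dp":[0,0.2,6.5],"delta_rot":[0,0,0]},{"claw":0,"dp":[0,0.2,7],"delta_rot":[0,0,0]}]'

```text
clock: 2.2
tool_pos: [0.551, -0.2224, 0.1186]
eef_rot: [0.69, 0.724, -0.0, -0.002]
contact_force: [-0.6, -0.8, 1.1]
opening: 0.009
```

Request:
carry_out --rows '[{"claw":0,"dp":[0,0,0.4],"delta_rot":[0,0,0]},{"claw":0,"dp":[0,0,0.8],"delta_rot":[0,0,0]},{"claw":0,"dp":[0,0,1.2],"delta_rot":[0,0,0]},{"claw":0,"dp":[0,0,1.6],"delta_rot":[0,0,0]},{"claw":0,"dp":[0,0,2],"delta_rot":[0,0,0]}]'

```text
clock: 2.7
tool_pos: [0.5507, -0.2226, 0.0985]
eef_rot: [0.69, 0.724, -0.001, -0.002]
contact_force: [-1.8, -0.8, 2.5]
opening: 0.005
```

```bash
python3 - <<'E'
from h import *
a=optics.snapshot('side');b=optics.snapshot('top')
s=a['pixels'][200:370,270:430];t=b['pixels'][155:305,280:440]
cv2.imwrite('pics/v2.png',np.hstack([cv2.resize(s,(400,425),interpolation=2),cv2.resize(t,(400,425),interpolation=2)]))
go([.546,-.222,.074],1.613)
E
```

```text
t 2.8 pos [ 0.5509 -0.2224  0.0981] F [ 0.3 -0.1  0. ] op 0.0
dp cm [ 0.06 -0.48  2.41] rot [-0.004 -0.003  0.006]
```

View pics/v2.png

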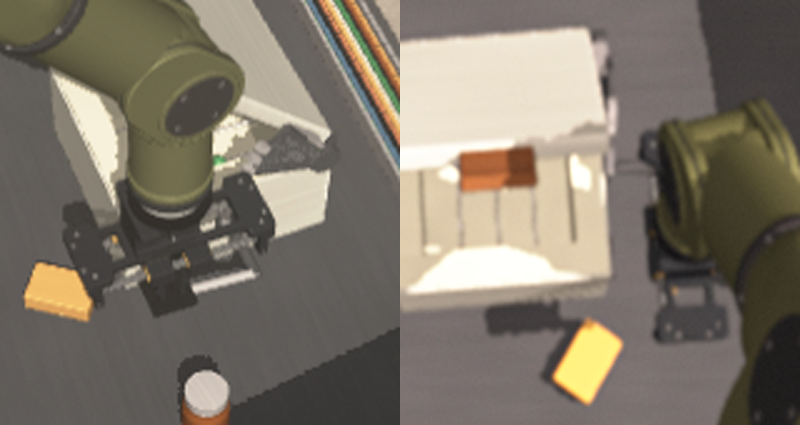

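Request:
carry_out --rows '[{"claw":0,"dp":[0,-0.1,0.5],"delta_rot":[0,0,0]},{"claw":0,"dp":[0,-0.2,1],"delta_rot":[0,0,0]},{"claw":0,"dp":[0,-0.3,1.5],"delta_rot":[0,0,0]},{"claw":0,"dp":[0,-0.4,2],"delta_rot":[0,0,0]},{"claw":0,"dp":[0,-0.5,2.4],"delta_rot":[0,0,0]}]'

```text
clock: 3.3
tool_pos: [0.5463, -0.2224, 0.0737]
eef_rot: [0.69, 0.724, 0.0, -0.002]
contact_force: [0.6, 0.2, 3.1]
opening: 0.004
```

Request:
carry_out --rows '[{"claw":0,"dp":[0,0,0.1],"delta_rot":[0,0,0]},{"claw":0,"dp":[0,0,0.1],"delta_rot":[0,0,0]},{"claw":0,"dp":[0,0,0.2],"delta_rot":[0,0,0]},{"claw":0,"dp":[0,0,0.2],"delta_rot":[0,0,0]},{"claw":0,"dp":[0,0,0.2],"delta_rot":[0,0,0]}]'

```text
clock: 3.8
tool_pos: [0.5462, -0.2224, 0.0728]
eef_rot: [0.69, 0.724, -0.0, -0.002]
contact_force: [-1.6, 0.9, 11.5]
opening: 0.005
```

Request:
carry_out --rows '[{"claw":0,"dp":[0,0,-2],"delta_rot":[0,0,0]},{"claw":0,"dp":[0,0,-6],"delta_rot":[0,0,0]},{"claw":0,"dp":[0,0,-11],"delta_rot":[0,0,0]},{"claw":0,"dp":[-4,0,-15],"delta_rot":[0,0,0]},{"claw":0,"dp":[-8,-2,-19],"delta_rot":[0,0,0]}]'

```text
clock: 4.3
tool_pos: [0.536, -0.2919, 0.2534]
eef_rot: [0.689, 0.725, 0.001, -0.002]
contact_force: [0.2, -0.3, -0.3]
opening: 0.009
```

```bash
python3 - <<'E'
from h import *
a=optics.snapshot('side');b=optics.snapshot('top')
s=a['pixels'][200:370,270:430];t=b['pixels'][155:305,280:440]
cv2.imwrite('pics/v3.png',np.hstack([cv2.resize(s,(400,425),interpolation=2),cv2.resize(t,(400,425),interpolation=2)]))
go([.45,-.2,.38],.042)
E
```

```text
t 4.4 pos [ 0.5339 -0.3003  0.2551] F [-0.2  0.  -0.2] op 0.01
dp cm [ 10.28  -8.   -12.54] rot [0.004 0.004 1.567]
```

View pics/v3.png

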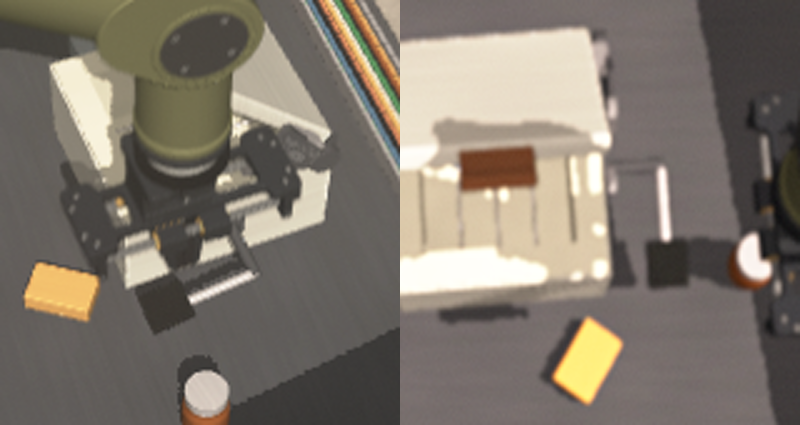

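Request:
carry_out --rows '[{"claw":0,"dp":[0,-1.5,-3],"delta_rot":[0,0,0.14]},{"claw":0,"dp":[0,-3,-6],"delta_rot":[0,0,0.28]},{"claw":0,"dp":[0,-4.5,-9],"delta_rot":[0,0,0.42]},{"claw":0,"dp":[0,-6,-12],"delta_rot":[0,0,0.56]},{"claw":0,"dp":[0,-7,-15],"delta_rot":[0,0,0.7]}]'

```text
clock: 4.9
tool_pos: [0.4619, -0.3016, 0.4049]
eef_rot: [0.9, 0.436, -0.002, 0.001]
contact_force: [0.8, -0.3, -0.1]
opening: 0.005
```

```bash
python3 - <<'E'
from h import *
go([.5,-.13,.42],.042)
E
```

```text
t 4.9 pos [ 0.4619 -0.3016  0.4049] F [ 0.8 -0.3 -0.1] op 0.0
dp cm [15.82 -7.64 -1.58] rot [0.002 0.004 0.861]
```

Request:
carry_out --rows '[{"claw":0,"dp":[3,-1.5,-1],"delta_rot":[0,0,0.14]},{"claw":0,"dp":[6,-3,-1.6],"delta_rot":[0,0,0.28]},{"claw":0,"dp":[9,-4.5,-1.6],"delta_rot":[0,0,0.42]},{"claw":0,"dp":[12.5,-6,-1.6],"delta_rot":[0,0,0.56]},{"claw":0,"dp":[15.8,-7.6,-1.6],"delta_rot":[0,0,0.7]}]'

```text
clock: 5.4
tool_pos: [0.4994, -0.1287, 0.4189]
eef_rot: [0.995, 0.098, -0.003, 0.001]
contact_force: [0.2, 0.0, -0.4]
opening: 0.005
```

```bash
python3 - <<'E'
from h import *
x,y,w,a0=np.load('fit.npy')
M=R.from_euler('z',w).as_matrix()
for a in (.85,.79,.7,.6,.5,.4,.3,.2,.1,0): print(a,(M@np.array([.1-.222*np.cos(a)+.019*np.sin(a),0,.14+.222*np.sin(a)+.019*np.cos(a)])+[x,y,0]).round(4))
go([.595,-.04,.37],.042)
E
```

```text
0.85 [ 0.6018 -0.0394  0.3193]
0.79 [ 0.5912 -0.0399  0.3111]
0.7 [ 0.5765 -0.0405  0.2975]
0.6 [ 0.5615 -0.0411  0.281 ]
0.5 [ 0.5483 -0.0417  0.2631]
0.4 [ 0.537  -0.0422  0.244 ]
0.3 [ 0.5276 -0.0426  0.2238]
0.2 [ 0.5203 -0.0429  0.2027]
0.1 [ 0.5151 -0.0431  0.1811]
0 [ 0.5121 -0.0432  0.159 ]
t 5.4 pos [ 0.4994 -0.1287  0.4189] F [ 0.2  0.  -0.4] op 0.01
dp cm [11.14 -6.84  4.81] rot [0.002 0.006 0.155]
```

Request:
carry_out --rows '[{"claw":0,"dp":[4,-2.4,0],"delta_rot":[0,0,0.08]},{"claw":0,"dp":[8,-4.8,0],"delta_rot":[0,0,0.155]},{"claw":0,"dp":[11.1,-6.8,1],"delta_rot":[0,0,0.155]},{"claw":0,"dp":[11.1,-6.8,3],"delta_rot":[0,0,0.155]},{"claw":0,"dp":[11.1,-6.8,4.8],"delta_rot":[0,0,0.155]}]'

```text
clock: 5.9
tool_pos: [0.5942, -0.0384, 0.3674]
eef_rot: [1.0, 0.022, -0.005, 0.001]
contact_force: [-0.7, 0.2, 0.9]
opening: 0.006
```

```bash
python3 - <<'E'
from h import *
a=optics.snapshot('side');b=optics.snapshot('top')
s=a['pixels'][140:340,250:450];t=b['pixels'][155:305,280:440]
cv2.imwrite('pics/v4.png',np.hstack([cv2.resize(s,(400,400),interpolation=2),cv2.resize(t,(400,400),interpolation=2)]))
go([.598,-.04,.33],.042)
E
```

```text
t 6.0 pos [ 0.5923 -0.04    0.3661] F [-0.9  0.5  0.6] op 0.01
dp cm [0.63 0.02 3.6 ] rot [0.003 0.015 0.001]
```

View pics/v4.png

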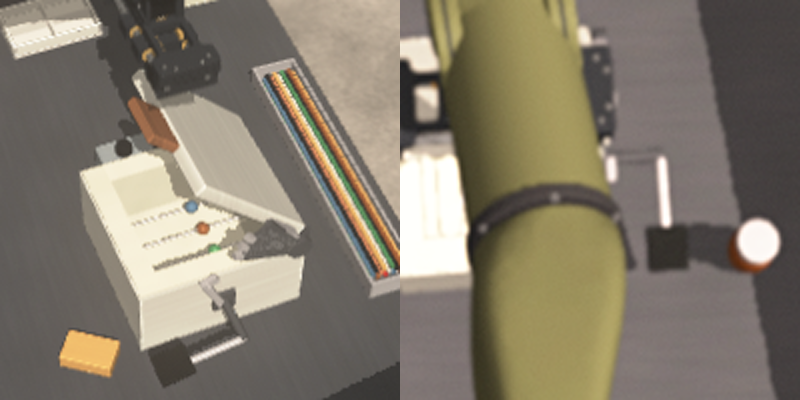

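Request:
carry_out --rows '[{"claw":0,"dp":[0.3,0,1],"delta_rot":[0,0.015,0]},{"claw":0,"dp":[0.3,0,2],"delta_rot":[0,0.015,0]},{"claw":0,"dp":[0.3,0,3],"delta_rot":[0,0.015,0]},{"claw":0,"dp":[0.3,0,3.6],"delta_rot":[0,0.015,0]},{"claw":0,"dp":[0.3,0,3.6],"delta_rot":[0,0.015,0]}]'

```text
clock: 6.5
tool_pos: [0.5941, -0.0401, 0.3293]
eef_rot: [1.0, 0.021, -0.001, 0.001]
contact_force: [-0.8, -0.0, -0.1]
opening: 0.012
```

```bash
python3 - <<'E'
from h import *
go([.5765,-.0405,.2975],.042)
E
```

```text
t 6.5 pos [ 0.5941 -0.0401  0.3293] F [-0.8 -0.  -0.1] op 0.01
dp cm [-1.76 -0.05  3.18] rot [0.003 0.002 0.001]
```

Request:
carry_out --rows '[{"claw":0,"dp":[0,0,0.7],"delta_rot":[0,0,0]},{"claw":0,"dp":[0,0,1.2],"delta_rot":[0,0,0]},{"claw":0,"dp":[-0.3,0,1.8],"delta_rot":[0,0,0]},{"claw":0,"dp":[-0.8,0,2.4],"delta_rot":[0,0,0]},{"claw":0,"dp":[-1.4,0,3],"delta_rot":[0,0,0]}]'

```text
clock: 7.0
tool_pos: [0.5801, -0.0408, 0.2993]
eef_rot: [1.0, 0.021, -0.0, 0.001]
contact_force: [1.0, 0.0, 1.6]
opening: 0.006
```

```bash
python3 - <<'E'
from h import *
a=optics.snapshot('side')
s=a['pixels'][140:340,250:450]
cv2.imwrite('pics/v5.png',cv2.resize(s,(600,600),interpolation=2))
go([.5615,-.0405,.281],.042)
go([.5483,-.0405,.2631],.042)
E
```

```text
t 7.05 pos [ 0.5785 -0.041   0.2981] F [ 1.   0.4 -0.2] op 0.0
dp cm [-1.69 -0.12  1.72] rot [0.003 0.004 0.   ]
t 7.05 pos [ 0.5785 -0.041   0.2981] F [ 1.   0.4 -0.2] op 0.0
dp cm [-3.   -0.18  3.51] rot [0.003 0.004 0.   ]
```

View pics/v5.png

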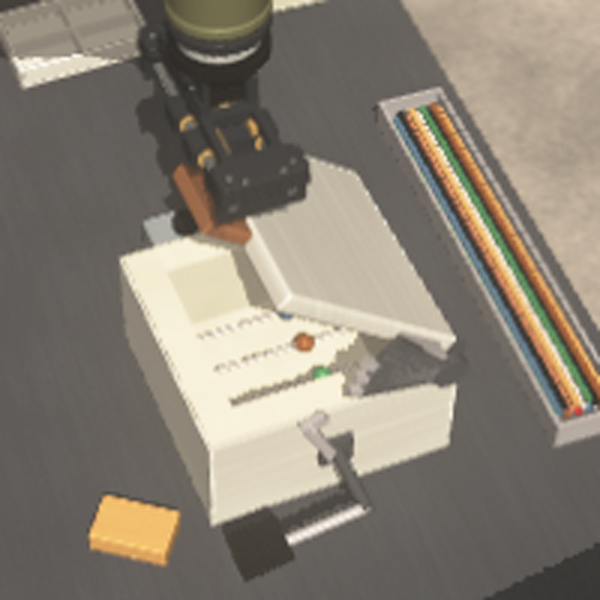

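Lid has begun to come down (tab near (215,205) in the crop, pawl clear). Continue the arc.

Request:
carry_out --rows '[{"claw":0,"dp":[-0.6,0,0.7],"delta_rot":[0,0,0]},{"claw":0,"dp":[-1.1,0,1.4],"delta_rot":[0,0,0]},{"claw":0,"dp":[-1.7,0,2.1],"delta_rot":[0,0,0]},{"claw":0,"dp":[-2.2,0,2.8],"delta_rot":[0,0,0]},{"claw":0,"dp":[-2.7,0,3.5],"delta_rot":[0,0,0]}]'

```text
clock: 7.55
tool_pos: [0.5512, -0.0422, 0.2627]
eef_rot: [1.0, 0.021, -0.002, 0.001]
contact_force: [1.9, -0.7, 1.0]
opening: 0.005
```

```bash
python3 - <<'E'
from h import *
go([.5483,-.0405,.2631],.042)
go([.537,-.0405,.244],.042)
go([.5276,-.0405,.2238],.042)
E
```

```text
t 7.55 pos [ 0.5512 -0.0422  0.2627] F [ 1.9 -0.7  1. ] op 0.0
dp cm [-0.28 -0.18 -0.04] rot [0.003 0.003 0.001]
t 7.55 pos [ 0.5512 -0.0422  0.2627] F [ 1.9 -0.7  1. ] op 0.0
dp cm [-1.4  -0.24  1.87] rot [0.003 0.003 0.001]
t 7.55 pos [ 0.5512 -0.0422  0.2627] F [ 1.9 -0.7  1. ] op 0.0
dp cm [-2.34 -0.28  3.89] rot [0.003 0.003 0.001]
```

Request:
carry_out --rows '[{"claw":0,"dp":[-0.4,0,0.8],"delta_rot":[0,0,0]},{"claw":0,"dp":[-0.9,0,1.6],"delta_rot":[0,0,0]},{"claw":0,"dp":[-1.3,0,2.4],"delta_rot":[0,0,0]},{"claw":0,"dp":[-1.7,0,3.2],"delta_rot":[0,0,0]},{"claw":0,"dp":[-2.0,0,3.9],"delta_rot":[0,0,0]}]'

```text
clock: 8.05
tool_pos: [0.5309, -0.0431, 0.223]
eef_rot: [1.0, 0.021, -0.001, 0.001]
contact_force: [2.3, 0.2, 1.9]
opening: 0.006
```

```bash
python3 - <<'E'
from h import *
a=optics.snapshot('side')
s=a['pixels'][140:340,250:450]
cv2.imwrite('pics/v6.png',cv2.resize(s,(600,600),interpolation=2))
go([.5203,-.0405,.2027],.042)
go([.5151,-.0405,.1811],.042)
go([.5121,-.0405,.159],.042)
E
```

```text
t 8.1 pos [ 0.5296 -0.0432  0.2221] F [ 0.8 -0.6  0.8] op 0.0
dp cm [-0.91 -0.32  1.94] rot [0.002 0.006 0.001]
t 8.1 pos [ 0.5296 -0.0432  0.2221] F [ 0.8 -0.6  0.8] op 0.0
dp cm [-1.41 -0.34  4.1 ] rot [0.002 0.006 0.001]
t 8.1 pos [ 0.5296 -0.0432  0.2221] F [ 0.8 -0.6  0.8] op 0.0
dp cm [-1.7  -0.36  6.32] rot [0.002 0.006 0.001]
```

View pics/v6.png

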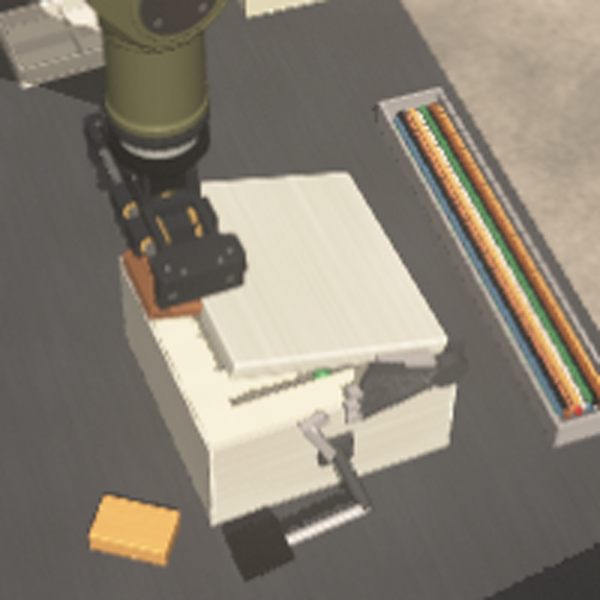

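The lid follows down, about 0.28 rad now. Continue.

Request:
carry_out --rows '[{"claw":0,"dp":[-0.3,0,0.9],"delta_rot":[0,0,0]},{"claw":0,"dp":[-0.7,0,1.8],"delta_rot":[0,0,0]},{"claw":0,"dp":[-0.9,0,2.7],"delta_rot":[0,0,0]},{"claw":0,"dp":[-1.1,0,3.6],"delta_rot":[0,0,0]},{"claw":0,"dp":[-1.3,0,4.4],"delta_rot":[0,0,0]}]'

```text
clock: 8.6
tool_pos: [0.5163, -0.0438, 0.1773]
eef_rot: [1.0, 0.021, -0.003, 0.001]
contact_force: [2.0, -0.2, 0.7]
opening: 0.004
```

Request:
carry_out --rows '[{"claw":0,"dp":[-0.1,0,0.6],"delta_rot":[0,0,0]},{"claw":0,"dp":[-0.2,0,1.1],"delta_rot":[0,0,0]},{"claw":0,"dp":[-0.3,0,1.5],"delta_rot":[0,0,0]},{"claw":0,"dp":[-0.3,0,1.8],"delta_rot":[0,0,0]},{"claw":0,"dp":[-0.3,0,1.9],"delta_rot":[0,0,0]}]'

```text
clock: 9.1
tool_pos: [0.5128, -0.044, 0.1592]
eef_rot: [1.0, 0.021, -0.003, 0.001]
contact_force: [-4.2, -0.5, 22.1]
opening: 0.005
```

```bash
python3 - <<'E'
from h import *
go([.5121,-.0432,.159],.042)
E
```

```text
t 9.1 pos [ 0.5128 -0.044   0.1592] F [-4.2 -0.5 22.1] op 0.01
dp cm [-0.06 -0.08  0.02] rot [0.003 0.006 0.001]
```

Stop reached (22 N at z = 0.159). Hold briefly, then lift off straight up.

Request:
carry_out --rows '[{"claw":0,"dp":[0,0,0],"delta_rot":[0,0,0]},{"claw":0,"dp":[0,0,0],"delta_rot":[0,0,0]},{"claw":0,"dp":[0,0,0],"delta_rot":[0,0,0]},{"claw":0,"dp":[0,0,0],"delta_rot":[0,0,0]},{"claw":0,"dp":[0,0,0],"delta_rot":[0,0,0]}]'

```text
clock: 9.6
tool_pos: [0.5123, -0.0441, 0.1594]
eef_rot: [1.0, 0.021, -0.004, 0.002]
contact_force: [-2.0, 0.2, 6.4]
opening: 0.004
```

Request:
carry_out --rows '[{"claw":0,"dp":[0,0,-1],"delta_rot":[0,0,0]},{"claw":0,"dp":[0,0,-3],"delta_rot":[0,0,0]},{"claw":0,"dp":[0,0,-6],"delta_rot":[0,0,0]},{"claw":0,"dp":[0,0,-10],"delta_rot":[0,0,0]},{"claw":0,"dp":[0,0,-14],"delta_rot":[0,0,0]}]'

```text
clock: 10.1
tool_pos: [0.5123, -0.0437, 0.3008]
eef_rot: [1.0, 0.021, -0.005, 0.002]
contact_force: [0.0, -0.1, 0.3]
opening: 0.002
```

Request:
carry_out --rows '[{"claw":0,"dp":[-2,3,-1],"delta_rot":[0,0,0]},{"claw":0,"dp":[-4,7,-1],"delta_rot":[0,0,0]},{"claw":0,"dp":[-5,11,-1],"delta_rot":[0,0,0]},{"claw":0,"dp":[-6,14,-1],"delta_rot":[0,0,0]},{"claw":0,"dp":[-6,14,-1],"delta_rot":[0,0,0]}]'

```text
clock: 10.6
tool_pos: [0.4559, -0.1914, 0.3118]
eef_rot: [1.0, 0.017, -0.006, 0.003]
contact_force: [0.4, 0.3, -0.0]
opening: 0.007
```

```bash
python3 - <<'E'
from h import *
a=optics.snapshot('side');b=optics.snapshot('top')
s=a['pixels'][100:400,190:470]
cv2.imwrite('pics/v7.png',np.hstack([cv2.resize(s,(400,428),interpolation=2),cv2.resize(b['pixels'][140:340,240:440],(400,428),interpolation=2)]))
go([.5121,-.0432,.159],.042);print(np.abs(sensors.get_state()['qd']).max())
E
```

```text
t 10.7 pos [ 0.4579 -0.1862  0.3119] F [0.1 0.3 0.5] op 0.01
dp cm [  6.14 -14.1   15.2 ] rot [ 0.002  0.01  -0.001]
0.03495654713399448
```

View pics/v7.png

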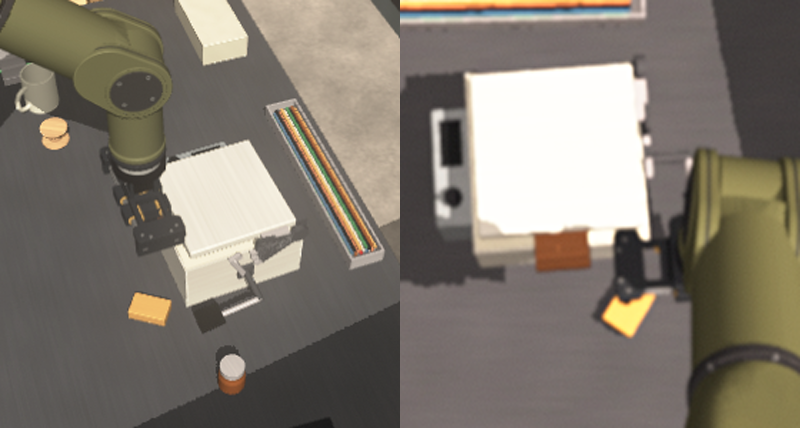

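```bash
python3 - <<'E'
from h import *
a=optics.snapshot('side');b=optics.snapshot('top')
x,y,w,_=np.load('fit.npy');M=R.from_euler('z',w).as_matrix()
def pt(r,yy,h,al): return M@np.array([.1-r*np.cos(al)+h*np.sin(al),yy,.14+r*np.sin(al)+h*np.cos(al)])+[x,y,0]
out=[]
for c,(u0,v0) in((a,(285,190)),(b,(300,225))):
    im=c['pixels'][v0:v0+80,u0:u0+80]
    im=cv2.resize(im,(400,400),interpolation=2)
    for al,col in((0,(0,255,0)),(.08,(0,0,255))):
        P=[pt(244,35,19,al) for _ in[0]]
        P=np.array([pt(r/1000,yy/1000,.019,al) for r,yy in((200,35),(244,35),(244,-35),(200,-35),(200,-105),(20,-105))])
        q=((proj(c,P)+.5-[u0,v0])*5).astype(int)
        cv2.polylines(im,[q.reshape(-1,1,2)],False,col,1)
    out.append(im)
cv2.imwrite('pics/v8.png',np.hstack(out))
E
```

```text
(no output)
```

View pics/v8.png

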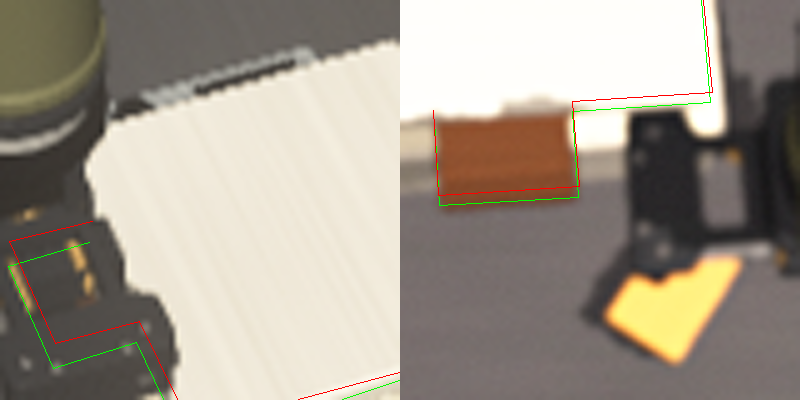

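```bash
python3 -c "
from plant import finish_job
print(finish_job())"
```

```text
the job is handed in; nothing more can be done
None
```

The kiln is shut and the job is handed in, at about 11 s on the robot's clock.

1. **Release pad:** I pressed it down to its stop with the lid still up at about 0.79 rad. Contact force rose to 11.5 N with the tool tip at z = 0.073 m. Pictures taken afterwards show the pad down and the pawl clear of the teeth.
2. **Lid:** I pushed the tab down along its arc until it met its stop, with 22 N at z = 0.159 m, which is the height given for fully shut. I held it there for 0.5 s, then lifted the arm off and moved it aside.

**Last checks:**
- **Lid angle:** in the top view the tab's outline matches the predicted one at 0 rad, not the one at 0.08 rad. In the side view the gripper hid the tab, so that view could not confirm it.
- **Arm:** contact force read about zero, so the robot was touching nothing.
- **Bystanders:** the marver and jar look unmoved. I judged that by eye and did not measure the bystanders again.

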